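# Slide the broken bamboo blanks into the scrap box

## Task

Seven bamboo cup blanks stand mouth down on the work board; three of them are rejects, whose top is broken through by a round hole. Slide the three rejects along the board and off its end into the scrap box, without lifting them. Leave the four sound blanks and everything else where they are.

Things in the scene. Friction and masses are not known exactly. Their poses are not given: they have to be found in the camera images.
- board: low bench with a plywood board as its top, fixed: top 340 mm (its x) by 500 mm (its y), 150 mm above the table, no lips. Origin: under its centre, at table height. The scrap box stands against its -y end
- board_end (a point): middle of the top edge of the board's -y end, the end beside the scrap box (250 mm from the board's centre)
- scrap_box: open grey plastic scrap box, fixed, 300 mm (its x) by 240 mm (its y) outside, 142 mm high, wall and floor 5 mm; its rim is 8 mm below the board's top and it stands about 4 mm off the board's end. Origin: under its centre, at table height
- reject_a_center (a point): reject: bamboo cup blank standing mouth down, 76 mm across, 48 mm high, open below; its top (the node wall) is broken through by a round hole 40 mm across. About 80 g, slides with ordinary friction. The point is on its axis, half-way up (24 mm over its foot)
- reject_b_center (a point): reject: bamboo cup blank standing mouth down, 76 mm across, 48 mm high, open below; its top (the node wall) is broken through by a round hole 40 mm across. About 80 g, slides with ordinary friction. The point is on its axis, half-way up (24 mm over its foot)
- reject_c_center (a point): reject: bamboo cup blank standing mouth down, 76 mm across, 48 mm high, open below; its top (the node wall) is broken through by a round hole 40 mm across. About 80 g, slides with ordinary friction. The point is on its axis, half-way up (24 mm over its foot)
- sound_a_center (a point): sound bamboo cup blank: same culm, 76 mm across and 48 mm high, mouth down, but its top is closed. The point is on its axis, half-way up
- sound_b_center (a point): sound bamboo cup blank: same culm, 76 mm across and 48 mm high, mouth down, but its top is closed. The point is on its axis, half-way up
- sound_c_center (a point): sound bamboo cup blank: same culm, 76 mm across and 48 mm high, mouth down, but its top is closed. The point is on its axis, half-way up
- sound_d_center (a point): sound bamboo cup blank: same culm, 76 mm across and 48 mm high, mouth down, but its top is closed. The point is on its axis, half-way up
- tape_roll_center (a point): grey roll of tape lying flat on the board, 76 mm across, 52 mm hole, 24 mm high (not a blank); the point is its centre
- ink_jar_center (a point): brown glass ink jar with black cap on the board, 50 mm across, 60 mm high; the point is its centre
- nut_a_center (a point): dark brown candlenut on the board, 31 mm across, 26 mm high; the point is its centre
- nut_b_center (a point): dark brown candlenut, same as nut_a
- pen_pot_center (a point): black square pen pot with markers on the table by the end of the board away from the scrap box, 75 mm square, 100 mm high (pens to 145 mm); the point is its middle, 50 mm up
- pencils_center (a point): banded bundle of coloured pencils on the table beyond the board, 185 x 23 x 21 mm, length along its x; the point is its middle
- eraser_center (a point): white eraser with blue sleeve on the table beyond the board, 58 x 22 x 13 mm; the point is its middle

How it is judged:
By the outcome, as a careful person would: the job done as asked, in the order asked, and still so for the second after the job is handed in, with the robot touching nothing.
It also fails if it takes over 72 s, if anything falls off the work surface, if the arm or the gripper's body presses on something with over 40 N, if the wrist force passes 120 N, or if a joint passes its speed limit or range.

## Robot

A 6-joint arm with a two-finger parallel gripper is mounted at the origin on the work surface. World frame = base frame: x ahead of the robot, y to its left, z up, the work surface at z = 0. Lengths are in m, angles in rad, forces in N, time in s.
With the tool pointing down it reaches from about 0.35 to 0.85 m from the base axis. Payload 8.1 kg.
Tool frame: the origin (TCP) lies midway between the tips of the shut fingers; the grasp point (between the pads) lies 19 mm behind it; z points along the fingers, y is the line along which they close (so a half turn about z gives the same grasp; the last joint's range is limited). The gripper opens to 93 mm and grips with 3 to 60 N. Pads are 15 mm wide; open, the fingers measure 128 mm over their backs; the gripper's body (75 mm by 188 mm) begins 65 mm behind the grasp point.
Start: joints at [1.257, 0.13, 1.488, -0, 1.523, -0.085], TCP at [0.136, 0.584, 0.219] pointing down, gripper open.
Joint ranges: [-2.96, 2.96], [-0.89, 2.26], [0.02, 2.5], [-1.34, 4.48], [0, 2.73], [-2.66, 2.66]. Speed limits (rad/s): [2.39, 2.39, 2.79, 3.14, 3.14, 3.14].

## Interface

Orientations are given as a rotation vector (axis times angle).
In Python, from bench import env gives the robot as it stands. The module is installed in compiled form; this text tells all that it offers.
- The arm moves only by the tool move_arm, never from a script. Its argument "targets" is one flat list of numbers, 5 for each row, row after row: the shift along the tool's x, y, z in m, then the turn about the tool's z in degrees, then the opening in per cent of the stroke, from 0 (shut) to 100 (fully open). A call has 1 to 20 rows; each row shifts and turns the commanded pose from where the row before left it, along the tool's axes as they then stand; what a row does not reach is not made up. A row lasts 1/8 s, in which the tool goes at most 62.5 mm and 10.7 degrees, less where a joint would pass 70% of its speed; a pose out of reach is approached as far as the arm can. A call is refused whole if a number of a shift passes 0.0625 or a number of a turn 10.7, either way. A call with a gripper value outside its range is refused whole. The fingers move at their own pace and stop on an object; "force" is the grip in N (left out, the last holds). Time passes only in rows, so rows that do not move let the fingers close. It gives the time, the measured TCP pose, the force, the opening and the grip force at its end, in the units of the state.
- env.get_state(): the state, without advancing time (a new reading comes with each control period).
- env.grab_frame(name): name is "side" or "top"; returns the picture (420x560x3 uint8, blue, green, red); there is no depth.
- env.camera_params(name): a dict with "fov_y" (degrees; the focal length in pixels is half the picture's height over the tangent of half this angle, whatever the lens; pixels are square), "cx", "cy" (the principal point, pixels), "rvec" (rotation vector, rad) and "tvec" (3), from world to camera coordinates, as OpenCV has them. Camera axes: x right, y down, z forward; pixel columns grow to the right and rows downward; lengths in m; the calibration is good to about 2 mm. A picture is of the moment at which its call begins. camera_params takes no time and is no camera call.
- env.job_done(): hands the job in; it is judged then, once.
The state is a dict: "clock": time; "joint_pos": joint angles; "joint_vel": joint speeds; "joint_torque": joint torques, N m; "tcp_pos": TCP position; "tcp_rot": TCP orientation; "contact_force": force on the tool from outside, world axes, zero at the start; "torque": the same for the moment, N m; "width": opening from 0.0 (shut) to 1.0 (fully open); "grasp_force": force on a finger pad.
Only numpy, scipy, OpenCV 4.12 (cv2) and the standard library are available. Lean on these libraries where they do the work, as an engineer would, in place of code of your own. Each camera call takes 0.05 s, during which the arm holds its last target. There are 200 camera calls.

## Working session

There is one attempt and no reset: what is moved stays moved. The work goes in short steps, Python scripts to look and compute and a tool call to move; the robot and the scene stay as the last step left them, time stands still between calls to the robot, and variables do not carry over. Pictures are saved under pics/ and viewed, at most 10 in all, crops included, and the job is handed in when it is done.

Besides the shell and the picture viewer there is one more tool, called after ">>>" as a command line: name --argument value ..., lists and objects as JSON in quotes. move_arm: Moves the arm, as the interface text tells. Its arguments: {"type":"object","properties":{"targets":{"type":"array"},"force":{"type":"number"}},"required":["targets"]}

```bash
mkdir -p pics
python3 - <<'E'
from bench import env
import cv2
for n in("top","side"):
    cv2.imwrite(f"pics/{n}0.png",env.grab_frame(n)); print(n,env.camera_params(n))
s=env.get_state();print(s["clock"],s["tcp_pos"],s["tcp_rot"])
E
```

```text
top {'fov_y': 47.1450847362054, 'cx': 274.24496485221715, 'cy': 208.4706532627418, 'rvec': array([ 2.17809235, -2.14069732,  0.12300503]), 'tvec': array([0.03700563, 0.63003464, 1.33533433])}
side {'fov_y': 51.4861732146279, 'cx': 278.86946429028416, 'cy': 208.57662402443003, 'rvec': array([ 2.19308146, -0.18335131,  0.06167862]), 'tvec': array([-0.59832163,  0.20275653,  0.88576275])}
0.1 [0.13590196 0.58388857 0.21770968] [-3.58569002e-01 -3.12072759e+00  2.50977612e-03]
```

View pics/top0.png

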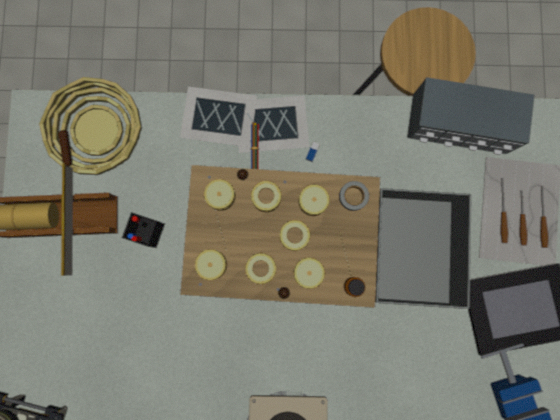

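View pics/side0.png

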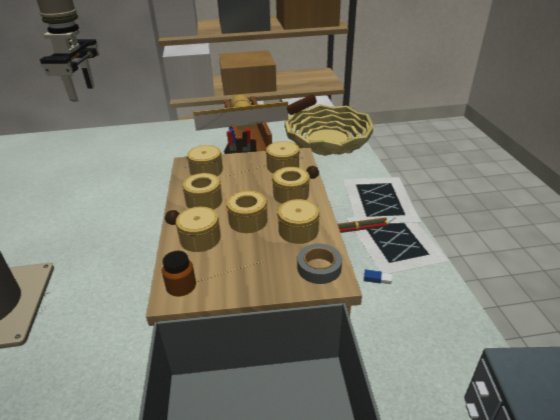

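The top view shows the rejects (holed) at about (266,196), (294,235) and (261,268). The sound blanks are at (219,194), (314,199), (210,264) and (309,273), the tape at (354,196) and the jar at (355,287). The side view agrees. A clear lane runs down the middle, along row ~237.

```bash
cat > h.py <<'E'
from bench import env
import cv2, numpy as np
def w(n,uv,z):
    p=env.camera_params(n); R=cv2.Rodrigues(np.array(p["rvec"]))[0]; t=np.array(p["tvec"]); f=210/np.tan(np.radians(p["fov_y"]/2))
    uv=np.atleast_2d(uv).astype(float); d=np.c_[(uv-[p["cx"],p["cy"]])/f,np.ones(len(uv))]@R; c=-R.T@t
    return c+d*((z-c[2])/d[:,2])[:,None]
E
python3 - <<'E'
from h import *
np.set_printoptions(precision=4,suppress=True)
im=cv2.imread("pics/top0.png"); 
hsv=cv2.cvtColor(im,cv2.COLOR_BGR2HSV)
m=((hsv[...,2]>165)&(hsv[...,1]>50)).astype(np.uint8)
m[:150]=0;m[:,:180]=0
cs,h=cv2.findContours(m,cv2.RETR_CCOMP,cv2.CHAIN_APPROX_NONE)
for c,hh in zip(cs,h[0]):
    if cv2.contourArea(c)>60:
        (u,v),r=cv2.minEnclosingCircle(c); e=cv2.fitEllipse(c)
        print("hole" if hh[3]>=0 else "out",np.round(e[0],1),np.round(e[1],1),w("top",e[0],.198)[0])
print("board corners",w("top",[[191,166],[380,178],[376,306],[181,295]],.15))
print("tape,jar",w("top",[354,196],.174),w("top",[355,287],.21),"nuts",w("top",[[242,174],[284,293]],.17))
print("box rim",w("top",[[380,189],[470,192],[469,306],[378,304]],.142))
R=cv2.Rodrigues(env.get_state()["tcp_rot"])[0];print(R)
E
```

```text
board corners [[ 0.7252  0.2694  0.15  ]
 [ 0.7016 -0.2296  0.15  ]
 [ 0.3698 -0.2167  0.15  ]
 [ 0.3887  0.2824  0.15  ]]
tape,jar [[ 0.649  -0.1572  0.174 ]] [[ 0.4193 -0.1534  0.21  ]] nuts [[0.7023 0.1326 0.17  ]
 [0.3996 0.019  0.17  ]]
box rim [[ 0.6736 -0.2311  0.142 ]
 [ 0.6696 -0.4685  0.142 ]
 [ 0.3734 -0.457   0.142 ]
 [ 0.3743 -0.2235  0.142 ]]
[[-0.9739  0.2268 -0.0005]
 [ 0.2268  0.9739 -0.0015]
 [ 0.0001 -0.0016 -1.    ]]
```

Run:
```python
from h import *
np.set_printoptions(precision=4,suppress=True)
im=cv2.imread("pics/top0.png")
print(im[194,212],im[235,284],im[235,294],im[230,240])
hsv=cv2.cvtColor(im,cv2.COLOR_BGR2HSV)
for name,g in dict(ra=(266,196),rb=(294,235),rc=(261,268),sa=(219,194),sb=(314,199),sc=(210,264),sd=(309,273)).items():
    x,y=g; p=hsv[y-22:y+23,x-22:x+23].copy(); v=np.ascontiguousarray(p[...,2])
    t,m=cv2.threshold(v,0,255,cv2.THRESH_OTSU)
    cs,h=cv2.findContours(m,cv2.RETR_CCOMP,cv2.CHAIN_APPROX_NONE)
    for c,hh in zip(cs,h[0]):
        if cv2.contourArea(c)>60:
            e=cv2.fitEllipse(c); q=np.array(e[0])+[x-22,y-22]
            print(name,"hole" if hh[3]>=0 else "out",q,np.round(e[1],1),w("top",q,.198)[0])
```

```text
[122 161 161] [127 160 158] [ 74 106 124] [ 74 103 121]
ra out [265.6341 195.0123] [28.1 28.4] [0.6442 0.0695 0.198 ]
ra hole [265.6942 194.9575] [17.  17.4] [0.6443 0.0694 0.198 ]
rb out [294.5445 234.6769] [28.5 28.8] [ 0.5453 -0.0046  0.198 ]
rb hole [294.4136 234.6269] [17.4 17.7] [ 0.5454 -0.0043  0.198 ]
rc out [260.2592 268.1194] [28.7 29.1] [0.4609 0.0793 0.198 ]
rc hole [260.2343 268.0576] [17.6 17.9] [0.4611 0.0793 0.198 ]
sa out [218.2742 193.1709] [28.2 28.7] [0.6468 0.1892 0.198 ]
sb out [313.99   198.8251] [28.3 28.5] [ 0.6366 -0.0525  0.198 ]
sc out [209.3313 264.2592] [28.7 29.3] [0.4682 0.2058 0.198 ]
sd out [309.0252 272.6697] [28.6 29.2] [ 0.4519 -0.0417  0.198 ]
```

>>> move_arm --targets '[0, 0, -0.016, -6.55, 39, 0, 0, -0.016, -6.55, 39, -0.0315, -0.043, 0, 0, 39, -0.0315, -0.043, 0, 0, 39, -0.0315, -0.043, 0, 0, 39, -0.0315, -0.043, 0, 0, 39, -0.0315, -0.043, 0, 0, 39, -0.0315, -0.043, 0, 0, 39, -0.0315, -0.043, 0, 0, 39, -0.0315, -0.043, 0, 0, 39, -0.0315, -0.043, 0, 0, 39, -0.0315, -0.043, 0, 0, 39, -0.0315, -0.043, 0, 0, 39, -0.0315, -0.043, 0, 0, 39, -0.0315, -0.043, 0, 0, 39, 0, 0, 0, 0, 39, 0, 0, 0, 0, 39]' --force 10

```text
clock: 2.22
tcp_pos: [0.545, 0.0254, 0.25]
tcp_rot: [-0.001, -3.14, -0.001]
contact_force: [0.6, 0.2, -0.4]
width: 0.391
grasp_force: 0.0
```

Run:
```python
from h import *
im=env.grab_frame("side"); cv2.imwrite("pics/s1.png",cv2.resize(im[90:290,140:360],None,fx=3,fy=3)[:600])
```

```text
(no output)
```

View pics/s1.png

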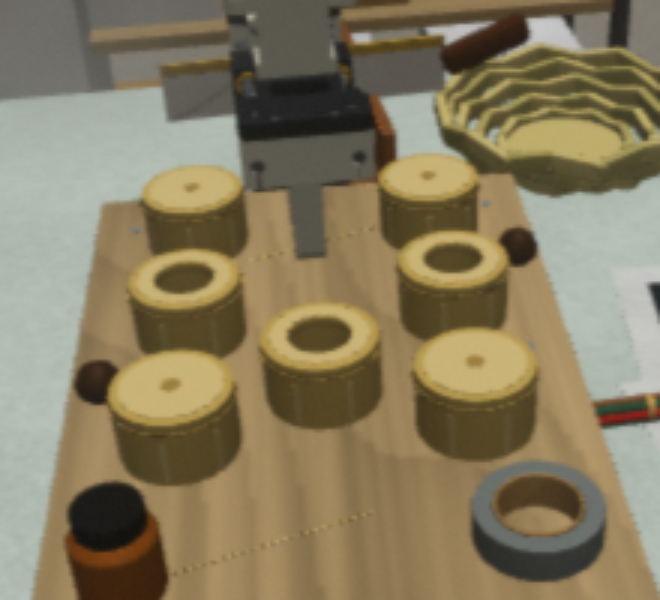

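The crop shows the near finger's tip at (311,256), which is (243.7,175.3) in the full picture. The middle reject's hole is centred at (320,335), which is (246.7,201.7). I'll check both against the calibration.

Run:
```python
from h import *
print(w("side",[243.7,175.3],.25).round(4),"expect .545,-.010"); print(w("side",[[246.7,201.7],[201.7,183],[290.7,176]],.198).round(4))
```

```text
[[0.5465 0.0041 0.25  ]] expect .545,-.010
[[ 0.5476 -0.007   0.198 ]
 [ 0.464   0.0757  0.198 ]
 [ 0.6456  0.0677  0.198 ]]
```

>>> move_arm --targets '[-0.001, -0.001, 0.03, 0, 39, 0, 0, 0.025, 0, 39, 0, 0, 0.023, 0, 39, 0, 0, 0, 0, 39, 0, 0, 0, 0, 15, 0, 0, 0, 0, 15, 0, 0, 0, 0, 15, 0, 0, 0, 0, 15]' --force 10

```text
clock: 3.28
tcp_pos: [0.5473, 0.0245, 0.1742]
tcp_rot: [0.0, 3.139, 0.001]
contact_force: [-1.1, 2.2, 5.4]
width: 0.203
grasp_force: 9.6
```

>>> move_arm --targets '[0.001, -0.01, 0, 0, 15, 0.001, -0.015, 0, 0, 15, 0.001, -0.02, 0, 0, 15, 0, -0.02, 0, 0, 15, 0, -0.02, 0, 0, 15, 0, -0.02, 0, 0, 15, 0, -0.02, 0, 0, 15, 0, -0.02, 0, 0, 15, 0, -0.02, 0, 0, 15, 0, -0.02, 0, 0, 15, 0, -0.02, 0, 0, 15, 0, -0.02, 0, 0, 15, 0, -0.02, 0, 0, 15, 0, -0.025, 0, 0, 15, 0, -0.025, 0, 0, 15, 0, -0.025, 0, 0, 15, 0, -0.025, 0, 0, 15, 0, -0.025, 0, 0, 15, 0, -0.02, 0, 0, 15, 0, 0, 0, 0, 15]'

```text
clock: 5.78
tcp_pos: [0.543, -0.3673, 0.1722]
tcp_rot: [-0.003, -3.141, -0.0]
contact_force: [0.7, -0.1, -1.8]
width: 0.206
grasp_force: 9.8
```

Run:
```python
from h import *
a=env.grab_frame("top")[150:320,180:480];b=env.grab_frame("side")
cv2.imwrite("pics/c2.png",np.hstack([cv2.resize(a,(400,227)),cv2.resize(b,(400,300))[:227]]))
```

```text
(no output)
```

View pics/c2.png

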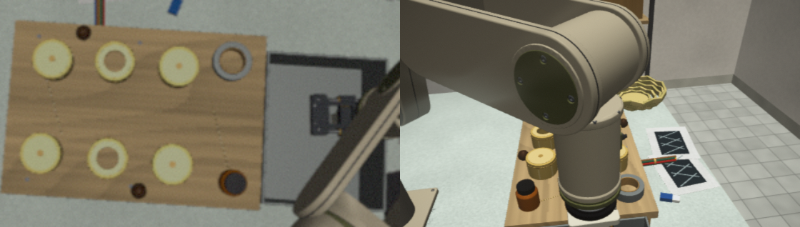

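The first reject is held over the box, and nothing else has moved. I'll release it and go to reject A at (0.645, 0.069).

>>> move_arm --targets '[0, 0, 0, 0, 39, 0, 0, 0, 0, 39, 0, 0, 0, 0, 39, 0, 0, 0, 0, 39, 0, 0, -0.04, 0, 39, 0, 0, -0.038, 0, 39, -0.0102, 0.0464, 0, 0, 39, -0.0102, 0.0464, 0, 0, 39, -0.0102, 0.0464, 0, 0, 39, -0.0102, 0.0464, 0, 0, 39, -0.0102, 0.0464, 0, 0, 39, -0.0102, 0.0464, 0, 0, 39, -0.0102, 0.0464, 0, 0, 39, -0.0102, 0.0464, 0, 0, 39, -0.0102, 0.0464, 0, 0, 39, -0.0102, 0.0464, 0, 0, 39, 0, 0, 0, 0, 39, 0, 0, 0, 0, 39]'

```text
clock: 8.12
tcp_pos: [0.6454, 0.0981, 0.2505]
tcp_rot: [0.001, -3.141, 0.001]
contact_force: [-0.6, 0.1, -0.1]
width: 0.393
grasp_force: 0.0
```

Run:
```python
from h import *
a=env.grab_frame("top")[150:320,180:480];b=env.grab_frame("side")
cv2.imwrite("pics/c3.png",np.hstack([cv2.resize(a,(400,227)),cv2.resize(b,(400,300))[73:]]))
```

```text
(no output)
```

View pics/c3.png

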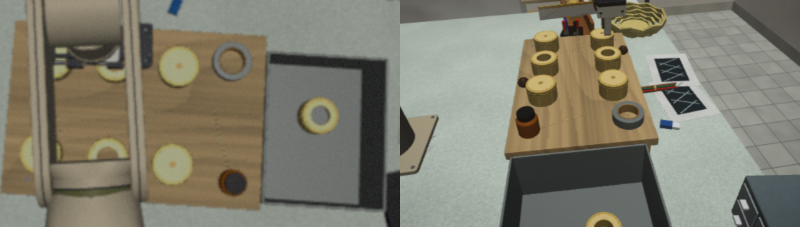

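The first reject sits upright in the box. Reject A is next: descend and pinch it.

>>> move_arm --targets '[0, -0.001, 0.03, 0, 39, 0, 0, 0.025, 0, 39, 0, 0, 0.023, 0, 39, 0, 0, 0, 0, 39, 0, 0, 0, 0, 15, 0, 0, 0, 0, 15, 0, 0, 0, 0, 15, 0, 0, 0, 0, 15]'

```text
clock: 9.22
tcp_pos: [0.6464, 0.0973, 0.1744]
tcp_rot: [0.0, 3.139, 0.0]
contact_force: [-0.3, -0.3, 6.4]
width: 0.203
grasp_force: 10.5
```

>>> move_arm --targets '[0.009, -0.003, 0, 0, 15, 0.015, -0.005, 0, 0, 15, 0.017, -0.0057, 0, 0, 15, 0.017, -0.0057, 0, 0, 15, 0.017, -0.0057, 0, 0, 15, 0.01, -0.008, 0, 0, 15, 0.005, -0.0162, 0, 0, 15, 0.005, -0.0174, 0, 0, 15, 0.003, -0.0174, 0, 0, 15, 0.003, -0.0174, 0, 0, 15, 0, -0.0165, 0, 0, 15, 0, -0.02, 0, 0, 15, 0, -0.02, 0, 0, 15, 0, -0.02, 0, 0, 15, 0, -0.02, 0, 0, 15, 0, -0.02, 0, 0, 15, 0, -0.02, 0, 0, 15, 0, -0.02, 0, 0, 15, 0, -0.02, 0, 0, 15, 0, -0.02, 0, 0, 15]'

```text
clock: 11.72
tcp_pos: [0.5453, -0.2003, 0.1743]
tcp_rot: [-0.001, 3.139, 0.002]
contact_force: [0.5, 5.8, 9.9]
width: 0.2
grasp_force: 10.5
```

>>> move_arm --targets '[0, -0.02, 0, 0, 15, -0.01, -0.02, 0, 0, 15, -0.015, -0.02, 0, 0, 15, -0.015, -0.01, 0, 0, 15, -0.015, 0, 0, 0, 15, 0, 0, 0, 0, 15, 0, 0, 0, 0, 15, 0, 0, 0, 0, 39, 0, 0, 0, 0, 39, 0, 0, 0, 0, 39, 0, 0, 0, 0, 39, 0, 0, -0.04, 0, 39, 0, 0, -0.038, 0, 39]'

```text
clock: 13.35
tcp_pos: [0.5991, -0.2705, 0.2511]
tcp_rot: [-0.0, -3.141, -0.001]
contact_force: [0.4, -0.3, -0.7]
width: 0.392
grasp_force: 0.0
```

>>> move_arm --targets '[0.0152, 0.042, 0, 0, 39, 0.0152, 0.042, 0, 0, 39, 0.0152, 0.042, 0, 0, 39, 0.0152, 0.042, 0, 0, 39, 0.0152, 0.042, 0, 0, 39, 0.0152, 0.042, 0, 0, 39, 0.0152, 0.042, 0, 0, 39, 0.0152, 0.042, 0, 0, 39, 0.0152, 0.042, 0, 0, 39, 0, 0, 0, 0, 39, 0, 0, 0, 0, 39]'

```text
clock: 14.72
tcp_pos: [0.4629, 0.1071, 0.2508]
tcp_rot: [-0.001, 3.141, -0.001]
contact_force: [-0.4, -0.5, 0.4]
width: 0.39
grasp_force: 0.0
```

Run:
```python
from h import *
a=env.grab_frame("top")[150:320,180:480];b=env.grab_frame("side")
cv2.imwrite("pics/c4.png",np.hstack([cv2.resize(a,(400,227)),cv2.resize(b,(400,300))[73:]]))
```

```text
(no output)
```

View pics/c4.png

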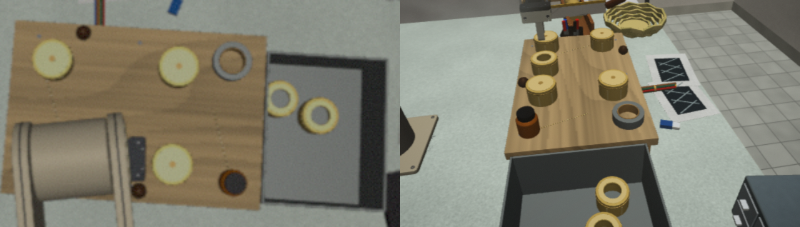

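Two rejects are in the box and everything else is in place. Reject C is next.

>>> move_arm --targets '[0, -0.001, 0.03, 0, 39, 0, 0, 0.025, 0, 39, 0, 0, 0.023, 0, 39, 0, 0, 0, 0, 39, 0, 0, 0, 0, 15, 0, 0, 0, 0, 15, 0, 0, 0, 0, 15, 0, 0, 0, 0, 15]'

```text
clock: 15.82
tcp_pos: [0.4636, 0.1065, 0.174]
tcp_rot: [0.0, 3.139, 0.0]
contact_force: [-0.0, 0.5, 6.2]
width: 0.197
grasp_force: 9.4
```

>>> move_arm --targets '[-0.009, -0.006, 0, 0, 15, -0.0155, -0.0105, 0, 0, 15, -0.0155, -0.0105, 0, 0, 15, -0.0155, -0.0105, 0, 0, 15, -0.0155, -0.0105, 0, 0, 15, -0.003, -0.0193, 0, 0, 15, -0.003, -0.0193, 0, 0, 15, -0.002, -0.0193, 0, 0, 15, -0.001, -0.0193, 0, 0, 15, 0, -0.0195, 0, 0, 15, 0, -0.0195, 0, 0, 15, 0, -0.0195, 0, 0, 15, 0, -0.0195, 0, 0, 15, 0, -0.0195, 0, 0, 15, 0, -0.0195, 0, 0, 15, 0, -0.0195, 0, 0, 15, 0, -0.0195, 0, 0, 15, 0, -0.0195, 0, 0, 15, 0, -0.0195, 0, 0, 15]'

```text
clock: 18.2
tcp_pos: [0.5435, -0.2137, 0.1739]
tcp_rot: [-0.001, 3.14, 0.001]
contact_force: [0.0, 5.1, 6.9]
width: 0.195
grasp_force: 9.8
```

>>> move_arm --targets '[0, -0.02, 0, 0, 15, 0.01, -0.02, 0, 0, 15, 0.018, -0.02, 0, 0, 15, 0.018, -0.005, 0, 0, 15, 0.018, 0, 0, 0, 15, 0.018, 0, 0, 0, 15, 0, 0, 0, 0, 15, 0, 0, 0, 0, 15, 0, 0, 0, 0, 39, 0, 0, 0, 0, 39, 0, 0, 0, 0, 39, 0, 0, 0, 0, 39, 0, 0, -0.04, 0, 39, 0, 0, -0.038, 0, 39, 0, 0, -0.04, 0, 39]'

```text
clock: 20.08
tcp_pos: [0.4605, -0.2787, 0.2917]
tcp_rot: [-0.0, -3.141, -0.0]
contact_force: [0.1, 0.3, 0.7]
width: 0.392
grasp_force: 0.0
```

Next I'll pull the arm back from the box, raised, and check.

>>> move_arm --targets '[0, 0.04, -0.02, 0, 39, 0, 0.04, -0.02, 0, 39, 0, 0.04, 0, 0, 39, 0, 0.04, 0, 0, 39, 0, 0.04, 0, 0, 39, 0, 0.04, 0, 0, 39, 0, 0.04, 0, 0, 39, 0, 0.04, 0, 0, 39, 0, 0.04, 0, 0, 39, 0, 0.04, 0, 0, 39, 0, 0.04, 0, 0, 39, 0, 0.04, 0, 0, 39, 0, 0.04, 0, 0, 39, 0, 0.04, 0, 0, 39, 0, 0, 0, 0, 39]'

```text
clock: 21.95
tcp_pos: [0.4601, 0.2832, 0.3302]
tcp_rot: [0.005, -3.141, -0.0]
contact_force: [0.0, 0.2, -0.8]
width: 0.391
grasp_force: 0.0
```

Run:
```python
from h import *
a=env.grab_frame("top")[150:320,180:480];b=env.grab_frame("side")
cv2.imwrite("pics/c5.png",np.hstack([cv2.resize(a,(400,227)),cv2.resize(b,(400,300))[73:]]))
```

```text
(no output)
```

View pics/c5.png

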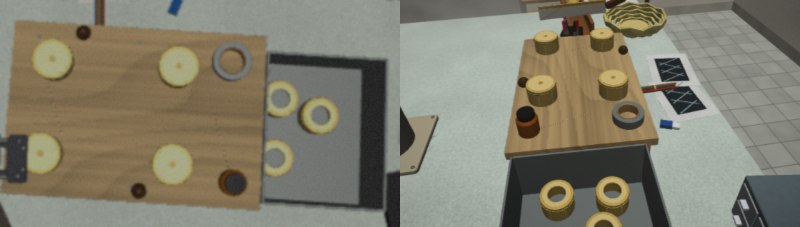

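All three rejects are in the box. The four sound blanks, tape, jar and nuts are where they were, and the arm is clear.

```bash
python3 -c "
from bench import env
print(env.job_done())"
```

```text
the job is handed in; nothing more can be done
None
```

The three rejects were slid off the end of the board into the scrap box; the final pictures show the sound blanks and everything else undisturbed, and the job is handed in at about 22 s.

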